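# Shut the checking box and hold the probe in its guide bore

### The arm

A 7-joint arm with a two-finger parallel gripper is mounted at the origin on a cart in front of the work surface, level with it; the furniture and walls round the work are solid. World frame = base frame: x ahead of the robot, y to its left, z up, the work surface at z = 0. Lengths are in mm, angles in rad, forces in N, time in s.
With the tool pointing down it reaches from about 425 to 950 mm from the base axis. Payload 16.7 kg.
Tool frame: the origin (TCP) lies at the very end of the fingers, on their centre line; the grasp point (between the pads) lies 19 mm behind it (robot.grip_depth is the distance from the TCP to the grasp point, in mm); z points along the fingers, y is the line along which they close (so a half turn about z gives the same grasp; the last joint's range is limited). The gripper opens to 94 mm and grips with 3 to 60 N. Pads are 16 mm wide; open, the fingers measure 119 mm over their backs; the gripper's body (75 mm by 177 mm) begins 78 mm behind the grasp point.
Start: joints at [1.05, 0.426, 0.074, 1.606, -0.034, 1.111, -0.067], TCP at [245.19, -628.851, 170.167] pointing down, gripper open.
Joint ranges: [-2.85, 2.85], [-0.5, 2.14], [-1.23, 1.37], [0.21, 2.46], [-1.02, 4.16], [0.16, 2.05], [-2.73, 2.73]. Speed limits (rad/s): [1.89, 1.89, 2.39, 2.39, 3.01, 3.01, 3.01].

### API

Orientations are given as [roll, pitch, yaw] about the fixed x, y, z axes, in that order (R = Rz(yaw) Ry(pitch) Rx(roll)).
In Python, from workcell import robot gives the robot as it stands. The module is installed in compiled form; this text tells all that it offers.
- The arm moves only by the tool send_rows, never from a script. Its arguments are lists of equal length, an entry for each row: "fingers": the opening, from 0 (shut) to 1 (fully open); "delta_pos": the shift along the tool's x, y, z scaled (see below), a list of three; "roll": the turn about the tool's z scaled (see below). In form: {"fingers": [fingers, ...], "delta_pos": [[tx, ty, tz], ...], "roll": [roll, ...]}. A call has 1 to 5 rows; each row is the pose to reach, as a shift and turn from the pose commanded when the call began, along the tool's axes at that moment; what a row does not reach only later rows make up. The controller multiplies each number of a shift by 0.3 m and each number of a turn by 120 degrees. A row lasts 1/8 s, in which the tool goes at most 62.5 mm and 10.7 degrees, less where a joint would pass 70% of its speed; a pose out of reach is approached as far as the arm can. A call with a number of a shift or a turn outside -1 to 1 is refused whole. A call with a gripper value outside its range is refused whole. The fingers move at their own pace and stop on an object; "newtons" is the grip in N (left out, the last holds). Time passes only in rows, so rows that repeat a pose let the fingers close. It gives the time, the measured TCP pose, the force, the opening and the grip force at its end, in the units of the state.
- robot.get_obs(): the state, without advancing time (a new reading comes with each control period).
- robot.get_image(name): name is "scene" or "top" or "wrist"; returns the picture (420x560x3 uint8, red, green, blue); there is no depth.
- robot.camera_params(name): a dict with "vertical_fov" (degrees; the focal length in pixels is half the picture's height over the tangent of half this angle, whatever the lens; pixels are square), "cx", "cy" (the principal point, pixels), "rvec" (rotation vector, rad) and "tvec" (3), from world to camera coordinates, as OpenCV has them. Camera axes: x right, y down, z forward; pixel columns grow to the right and rows downward; lengths in mm; the calibration is good to about 2 mm. A picture is of the moment at which its call begins: read the wrist's pose just before it. camera_params takes no time and is no camera call; for the wrist camera it gives the pose at the moment of the call.
- robot.finish_job(): hands the job in; it is judged then, once.
The state is a dict: "time_s": time; "joints": joint angles; "joint_velocities": joint speeds; "joint_efforts": joint torques, N m; "eef_pos": TCP position; "orientation": TCP orientation; "contact_force": force on the tool from outside, world axes, zero at the start; "torque": the same for the moment, N m; "opening": finger opening in mm; "grasp_force": force on a finger pad.
Only numpy, scipy, OpenCV 4.12 (cv2) and the standard library are available. Lean on these libraries where they do the work, as an engineer would, in place of code of your own. Each camera call takes 0.05 s, during which the arm holds its last target. There are 200 camera calls.

### The job

Swing the flap of the blue checking box fully shut, so that its tab drops behind the front rim. Then take the probe from its stand by the black handle and lower its rod upright through the brass guide collar in the flap, without touching box, flap or collar with the probe, until the orange band is level with the collar's top. Finish while holding the probe there, still, upright and centred in the bore, and leave the stack of rings, the bushing and the red pen where they are.

Things in the scene. Friction and masses are not known exactly. Their poses are not given: they have to be found in the camera images.
- box: blue open-topped checking box, fixed to the desk, 130 x 130 mm, walls 5 mm thick and 60 mm high, front wall (-x side) 69 mm. Origin under its centre on the desk, x from front to back (towards the hinge), y to the left, z up. A flat gasket ring (94 mm outside, about 70 mm inside) lies on its floor, 6 mm above the desk. The aluminium flap belongs to it.
- flap (a joint): angle of the flap, rad: 0 = fully shut (lying level on the box, tab behind the front rim), grows as it opens upward and back; starts about 0.7 to 1.15, stop at 1.4. The hinge line runs along the box's y axis at the back; stiff by friction (about 0.22 N m), the flap stays where it is left. Positive turn is about the box's +y axis.
- flap_hinge (a point): point on the hinge line, in the middle of the box's width, 60 mm behind the box's centre and 60.5 mm above the desk; level with the flap's underside. Axes as the box's.
- flap_pad (a point): middle of the dark rubber pad (26 x 50 mm) on the flap's outer face near its free edge, where to push it shut; 100 mm from the hinge line. The flap is 118 mm long, 118 mm wide, 6 mm thick. z: outward normal, x: towards the hinge. When shut the pad is 67 mm above the desk; the front rim (69 mm) begins 20 mm in front of its middle, the collar's foot 19 mm behind it.
- flap_hole (a point): centre of the mouth (top) of the brass guide collar in the flap, 60 mm from the hinge line and 18 mm out from the flap's underside; z along the bore, out of the box. Bore 22 mm in diameter through collar (12 mm high, 34 mm outside, 42 mm at its foot) and flap, 18 mm long. When shut it is over the box's centre, 78.5 mm above the desk, bore upright.
- stand: small dark steel stand with an aluminium arm, fixed to the desk, 70 x 60 mm, top at 115 mm. The probe hangs upright in its eye, a plain through hole 15 mm in diameter; lift the probe straight up at least 105 mm to clear it. Origin on the desk under the eye; its column stands 24 to 36 mm away along its x axis, no higher than 117 mm.
- probe: loose probe, 0.1 to 0.15 kg: black round handle 26 mm in diameter with its top 50 mm above the origin, on a steel shoulder 30 mm in diameter and 5 mm thick; below it a steel rod 10 mm in diameter and 100 mm long. Origin at the underside of the shoulder on the axis, z up along the axis. At the start it hangs upright in the stand, shoulder on the arm, origin 115 mm above the desk.
- probe_grip (a point): point on the probe's axis in the middle of the handle, 28 mm above the shoulder's underside; grip here from above, from any side
- probe_band (a point): middle of the orange band (8 mm high) round the rod, on the axis, 40 mm below the shoulder's underside and 60 mm above the tip
- probe_tip (a point): lower end of the rod, on the axis, 100 mm below the shoulder's underside
- ring_stack: bystander: loose stack of gasket rings, 79 mm across, 35 mm high, origin under its centre; on the 8 mm plate by the toggle clamp; leave alone
- bushing: bystander: loose turned steel bushing, 32 mm across, 12 mm high, origin under its centre; on the 8 mm plate by the fixed toggle clamp, whose black upright handle reaches 128 mm above the desk between stand and box: carry the probe over it; leave alone
- red_pen: bystander: loose red pen lying down, 135 x 54 x 11 mm, origin under its middle; leave alone
Not all that is in view belongs to the job. Leave any purple look-alike of the stand alone.

How it is judged:
By the outcome, as a careful person would: the job done as asked, in the order asked, and still so for the second after the job is handed in, while the arm keeps its last pose, push and grip.
It also fails if it takes over 69 s, if anything falls off the work surface, if the arm or the gripper's body presses on something with over 40 N, if the wrist force passes 120 N, or if a joint passes its speed limit or range.

## Working session

There is one attempt and no reset: what is moved stays moved. The work goes in short steps, Python scripts to look and compute and a tool call to move; the robot and the scene stay as the last step left them, time stands still between calls to the robot, and variables do not carry over. Pictures are saved under pics/ and viewed, at most 10 in all, crops included, and the job is handed in when it is done.

Besides the shell and the picture viewer there is one more tool, called after "Request:" by a JSON object that holds its "fn" and its "kwargs", one argument or row to a line. send_rows: Moves the arm, as the interface text tells. Shifts and turns lie within -1 to 1; 1 stands for 0.3 m of shift or 120 degrees of turn. Its arguments: {"type":"object","properties":{"fingers":{"type":"array","items":{"type":"number"}},"delta_pos":{"type":"array","items":{"type":"array","items":{"type":"number","minimum":-1,"maximum":1}}},"roll":{"type":"array","items":{"type":"number","minimum":-1,"maximum":1}},"newtons":{"type":"number"}},"required":["fingers","delta_pos","roll"]}

```bash
mkdir -p pics; python3 - <<'E'
from workcell import robot
import cv2,numpy as np
for n in("scene","top"):
    im=robot.get_image(n);cv2.imwrite(f"pics/{n}0.png",cv2.resize(im[:,:,::-1],(800,600),interpolation=cv2.INTER_CUBIC))
    p=robot.camera_params(n);print(n,p)
    R=cv2.Rodrigues(np.array(p['rvec']))[0];print(-R.T@np.array(p['tvec']))
o=robot.get_obs();print(o['time_s'],o['eef_pos'],o['orientation'],o['opening'],o['contact_force'])
E
```

```text
scene {'vertical_fov': 49.37273736422358, 'cx': 271.419442500197, 'cy': 211.11984018400537, 'rvec': array([ 1.17497036, -2.11856649,  1.13441368]), 'tvec': array([348.56672042, 314.65449641, 639.64893338])}
[-122.2383124   483.75886101  617.00253488]
top {'vertical_fov': 48.17107057464784, 'cx': 279.19022881503537, 'cy': 213.35604350789222, 'rvec': array([ 2.20727449, -2.14434827,  0.1066924 ]), 'tvec': array([  70.1546921 ,  541.46346   , 1228.13363015])}
[ 422.63721556   90.2167338  1272.65678712]
0.1 [ 245.01335525 -628.48356687  169.54580225] [-3.14042575e+00  8.10340662e-05  3.71722367e-01] 94.09482468249257 [-0.07390691  0.88107678 -0.08420585]
```

View pics/scene0.png

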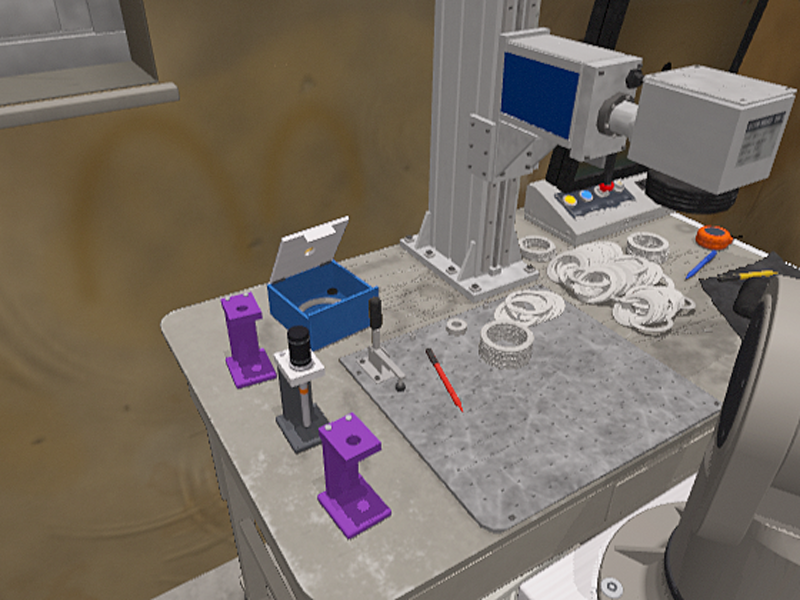

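View pics/top0.png

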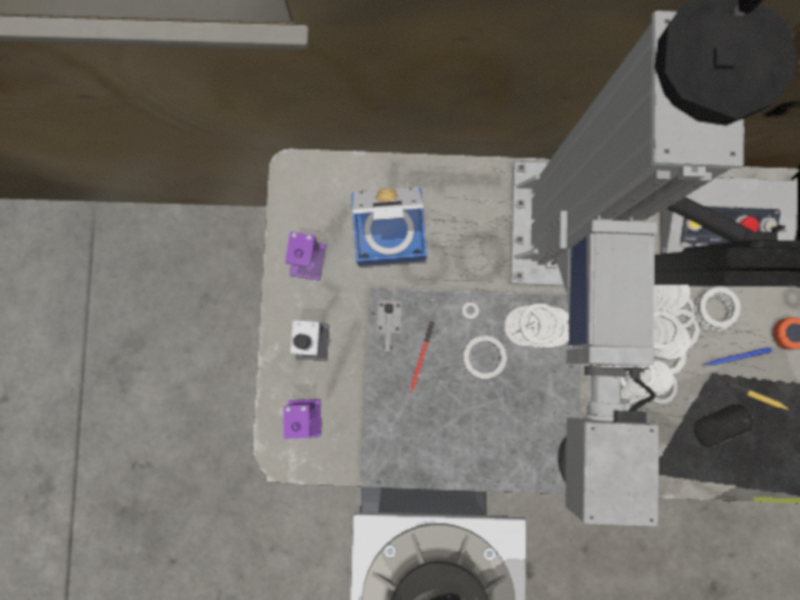

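Three stand-like things in the scene view: purple (245,340), dark steel with aluminium arm and black-handled probe (300,380), and purple (350,470). The dark one fits, because it is not purple and holds the probe. The box is at (320,295) with the flap open. I'll confirm in enlarged crops.

```bash
python3 - <<'E'
import cv2,numpy as np
from workcell import robot
s=robot.get_image("scene")[:,:,::-1];t=robot.get_image("top")[:,:,::-1]
def crop(im,x,y,w,h,k):
    c=cv2.resize(im[y:y+h,x:x+w],None,fx=k,fy=k,interpolation=cv2.INTER_CUBIC)
    for i in range(0,w,10):
        cv2.putText(c,str(x+i),(i*k,8),0,.3,(0,255,255),1);cv2.line(c,(i*k,10),(i*k,14),(0,255,255),1)
    for i in range(10,h,10):
        cv2.putText(c,str(y+i),(0,i*k+3),0,.3,(0,255,255),1)
    return c
a=crop(s,185,146,84,100,6);b=crop(s,186,222,49,100,6)
cv2.imwrite("pics/a.png",np.hstack([a,b]))
a=crop(t,242,124,64,68,7);b=crop(t,196,216,49,68,7)
cv2.imwrite("pics/b.png",np.hstack([a,b]))
E
```

```text
(no output)
```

View pics/a.png

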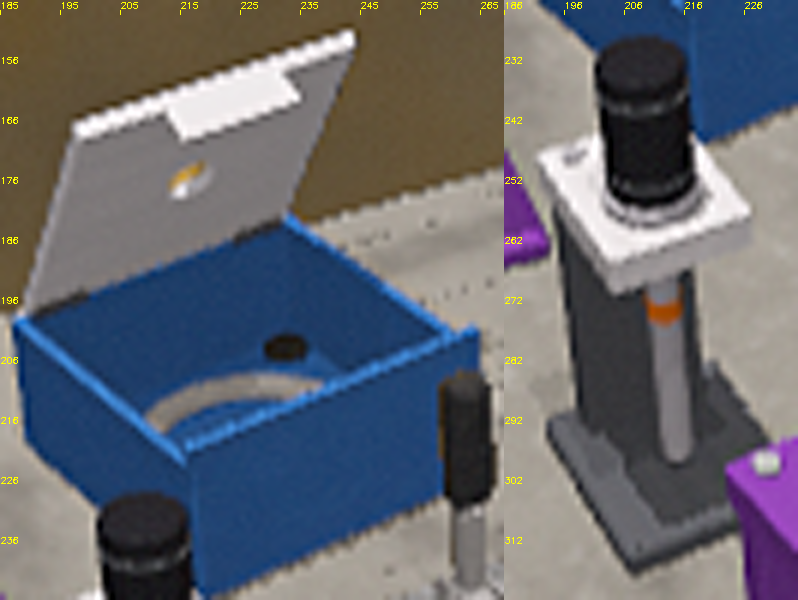

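View pics/b.png

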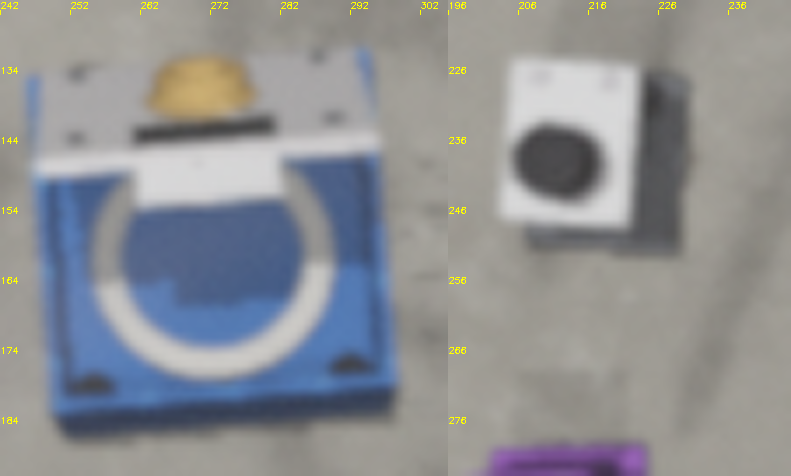

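Confirmed: the dark stand with the probe is at top-native (211,239). The box front is at the bottom of the top view, with the flap leaning over its back. Next I'll fit the poses and triangulate the overhead laser head, which could obstruct the path.

```bash
cat > h.py <<'E'
import cv2,numpy as np
from scipy.optimize import least_squares
from workcell import robot
def cam(n):
    p=robot.camera_params(n);f=210/np.tan(np.radians(p['vertical_fov']/2))
    return np.array(p['rvec'],float),np.array(p['tvec'],float),np.array([[f,0,p['cx']],[0,f,p['cy']],[0,0,1.]])
def proj(c,P): return cv2.projectPoints(np.array(P,float).reshape(-1,1,3),c[0],c[1],c[2],None)[0].reshape(-1,2)
def tri(obs): # list of (cam,uv)
    r=lambda X:np.concatenate([proj(c,X)[0]-uv for c,uv in obs])
    s=least_squares(r,[500,0,100.]);return s.x,np.abs(s.fun).max()
def on_z(c,uv,z):
    R=cv2.Rodrigues(c[0])[0];o=-R.T@c[1];d=R.T@np.linalg.inv(c[2])@[*uv,1];return o+d*(z-o[2])/d[2]
def fl(th,d,y,h): return [60-d*np.cos(th)+h*np.sin(th),y,60.5+d*np.sin(th)+h*np.cos(th)]
def W(P,x,y,a):
    P=np.array(P,float);c,s=np.cos(a),np.sin(a);return P@np.array([[c,s,0],[-s,c,0],[0,0,1]])+[x,y,0]
E
python3 - <<'E'
from h import *
S,T=cam("scene"),cam("top")
box=[(S,[-65,65,69],(216,220.8)),(S,[-65,-65,69],(264.7,201)),(S,[65,-65,60],(233,182)),(S,[65,65,60],(188,199.3)),(S,[-65,65,0],(219.2,245.7)),
(T,[-65,65,69],(249.4,182.9)),(T,[-65,-65,69],(298.9,179.4)),(T,[65,65,60],(246.3,135.4)),(T,[65,-65,60],(294.9,131.1))]
flap=[(S,(59,0),(198,169)),(S,(59,6),(197,166.8)),(S,(-59,6),(243.8,151.3)),(S,(-59,0),(244.2,153.5)),
(T,(59,0),(247,149.7)),(T,(59,6),(247.3,146.6)),(T,(-59,0),(296.6,145.4)),(T,(-59,6),(296.3,143.3))]
def r(q):
    x,y,a,th=q
    o=[proj(c,W(P,x,y,a))[0]-uv for c,P,uv in box]+[proj(c,W(fl(th,118,yy,h),x,y,a))[0]-uv for c,(yy,h),uv in flap]
    return np.concatenate(o)
s=least_squares(r,[600,100,0,1.],loss='soft_l1');print(s.x);print(s.fun.reshape(-1,2).round(1).tolist())
def rp(q):return np.concatenate([proj(S,[*q,165])[0]-(209.2,230.8),proj(S,[*q,15])[0]-(215,298.7),proj(T,[*q,165])[0]-(211,238.9)])
s=least_squares(rp,[500,200.]);print('probe',s.x,s.fun.round(1))
for a,b in [((740,115),(577,525)),((795,92),(657,525)),((502,35),(577,240)),((435,260),(514,163))]:
    print(tri([(S,np.array(a)*.7),(T,np.array(b)*.7)]))
print('head bottom',tri([(S,np.array((735,192))*.7),(T,np.array((577,525))*.7)]))
print('clamp',on_z(T,(388*.7,308*.7),128))
print(robot.get_obs()['joints'])
E
```

```text
[6.82965121e+02 1.08719284e+02 1.05899477e-01 3.87502443e+01]
[[0.4, -0.1], [0.8, -0.7], [0.4, -0.8], [-1.5, -0.7], [-0.6, 0.9], [-0.5, 0.2], [0.1, -0.1], [-0.7, -0.5], [-0.1, 0.1], [0.7, -0.4], [0.3, -0.4], [-0.4, -0.3], [0.6, -0.5], [0.2, -0.2], [-0.3, 0.5], [-0.5, 0.4], [-0.3, 0.1]]
probe [460.03788365 246.87972045] [-0.1  0.9  0.5 -1.7 -0.8  0.4]
(array([ 233.77122256, -142.66857391,  415.02624623]), np.float64(0.1615313897808619))
(array([ 238.14098827, -240.0205513 ,  421.48256407]), np.float64(0.3066771654733884))
(array([ 590.27841945, -138.45261906,  429.3914778 ]), np.float64(0.6776909625288567))
(array([ 815.55436947, -165.59930486,  -36.76475119]), np.float64(12.57461561971661))
head bottom (array([ 221.34324941, -160.63747813,  334.37318132]), np.float64(3.022326356210442))
clamp [523.53131449 104.54724985 128.        ]
[ 1.0494872   0.4265221   0.07384423  1.60630756 -0.03406813  1.11077503
 -0.06713299]
```

```bash
python3 - <<'E'
from h import *
S,T=cam("scene"),cam("top")
for P in ([245,-629,170],[245,-629,400],[0,0,0],[0,0,200],[0,0,400],[120,-310,500],[120,-310,300]): print(P,(proj(S,P)/.7).round(),(proj(T,P)/.7).round())
w=robot.get_image("wrist");s=robot.get_image("scene");t=robot.get_image("top")
cv2.imwrite("pics/c.png",np.hstack([cv2.resize(w,(400,300)),cv2.resize(t[250:,260:],None,fx=1.33,fy=1.33)[:300]])[:,:,::-1])
E
```

```text
[245, -629, 170] [[882. 218.]] [[837. 491.]]
[245, -629, 400] [[953.  62.]] [[955. 524.]]
[0, 0, 0] [[743. 623.]] [[437. 601.]]
[0, 0, 200] [[817. 484.]] [[445. 646.]]
[0, 0, 400] [[929. 272.]] [[458. 713.]]
[120, -310, 500] [[998.  23.]] [[748. 652.]]
[120, -310, 300] [[902. 224.]] [[673. 592.]]Traceback (most recent call last):
  File "<stdin>", line 5, in <module>
    return _nx.concatenate(arrs, 1, dtype=dtype, casting=casting)
           ~~~~~~~~~~~~~~~^^^^^^^^^^^^^^^^^^^^^^^^^^^^^^^^^^^^^^^
ValueError: all the input array dimensions except for the concatenation axis must match exactly, but along dimension 0, the array at index 0 has size 300 and the array at index 1 has size 226
```

Request:
{"fn": "send_rows", "kwargs": {
  "fingers": [0,0,0,0,0],
  "delta_pos": [
    [0.05,-0.41,-0.9],
    [0.05,-0.41,-0.9],
    [0.05,-0.41,-0.9],
    [0.05,-0.41,-0.9],
    [0.05,-0.41,-0.9]
  ],
  "roll": [0.127,0.127,0.127,0.127,0.127]
}}

```text
time_s: 0.98
eef_pos: [214.2, -507.9, 443.0]
orientation: [3.14, -0.001, 0.106]
contact_force: [0.2, -0.7, -0.6]
opening: 47.3
grasp_force: 0.0
```

Request:
{"fn": "send_rows", "kwargs": {
  "fingers": [0,0,0,0,0],
  "delta_pos": [
    [-0.04,-0.366,-0.323],
    [-0.04,-0.366,-0.323],
    [-0.04,-0.366,-0.323],
    [0.458,-0.648,-0.323],
    [0.458,-0.648,-0.323]
  ],
  "roll": [0,0,0,0,0]
}}

```text
time_s: 1.6
eef_pos: [293.6, -327.3, 536.8]
orientation: [-3.142, -0.0, 0.104]
contact_force: [0.8, -1.8, -0.9]
opening: 0.5
grasp_force: 0.0
```

Request:
{"fn": "send_rows", "kwargs": {
  "fingers": [0,0,0,0,0],
  "delta_pos": [
    [0.187,-0.138,-0.02],
    [0.513,-0.539,-0.02],
    [0.513,-0.539,-0.02],
    [0.513,-0.539,-0.02],
    [0.611,-0.829,-0.02]
  ],
  "roll": [0,0,0,0,0]
}}

```text
time_s: 2.22
eef_pos: [443.1, -90.3, 541.6]
orientation: [-3.14, 0.002, 0.103]
contact_force: [0.9, 0.5, -0.0]
opening: 0.6
grasp_force: 0.0
```

Request:
{"fn": "send_rows", "kwargs": {
  "fingers": [0,0,0,0,0],
  "delta_pos": [
    [0.2,-0.3,0.1],
    [0.75,-0.574,0.5],
    [0.75,-0.574,0.5],
    [0.75,-0.574,0.5],
    [0.75,-0.574,0.5]
  ],
  "roll": [0,0,0,0,0]
}}

```text
time_s: 2.85
eef_pos: [640.2, 98.3, 397.8]
orientation: [-3.141, 0.001, 0.105]
contact_force: [0.7, -0.7, 0.0]
opening: 0.4
grasp_force: 0.0
```

Request:
{"fn": "send_rows", "kwargs": {
  "fingers": [0,0,0,0,0],
  "delta_pos": [
    [0.2,-0.019,0.1],
    [0.279,-0.019,0.3],
    [0.279,-0.019,0.61],
    [0.279,-0.019,0.61],
    [0.279,-0.019,0.61]
  ],
  "roll": [0,0,0,0,0]
}}

```text
time_s: 3.48
eef_pos: [719.9, 111.3, 213.0]
orientation: [3.141, 0.006, 0.106]
contact_force: [0.4, 1.0, 0.2]
opening: 0.4
grasp_force: 0.0
```

```bash
python3 - <<'E'
from h import *
w=robot.get_image("wrist");s=robot.get_image("scene")
cv2.imwrite("pics/d.png",np.hstack([cv2.resize(w,(400,300)),cv2.resize(s[100:280,150:390],(400,300))])[:,:,::-1])
print(robot.get_obs()['eef_pos'])
E
```

```text
[721.8757825  112.22620444 217.85304812]
```

View pics/d.png

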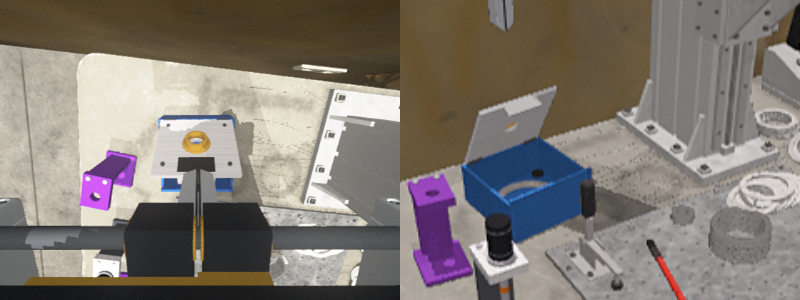

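Wrist view: the fingertips sit over the dark pad (198,165), with the collar behind it at (197,140). Well aligned, so I start pushing.

Request:
{"fn": "send_rows", "kwargs": {
  "fingers": [0,0,0,0,0],
  "delta_pos": [
    [-0.017,0,0.203],
    [-0.063,0,0.213],
    [-0.106,0,0.237],
    [-0.134,0,0.259],
    [-0.171,0,0.296]
  ],
  "roll": [0,0,0,0,0],
  "newtons": 20
}}

```text
time_s: 4.2
eef_pos: [671.4, 107.0, 129.7]
orientation: [-3.141, -0.003, 0.105]
contact_force: [-0.0, 0.1, -0.7]
opening: 0.5
grasp_force: 0.0
```

Request:
{"fn": "send_rows", "kwargs": {
  "fingers": [0,0,0,0,0],
  "delta_pos": [
    [-0.031,0,0.045],
    [-0.055,0,0.092],
    [-0.072,0,0.14],
    [-0.08,0,0.18],
    [-0.08,0,0.18]
  ],
  "roll": [0,0,0,0,0]
}}

```text
time_s: 4.82
eef_pos: [645.9, 104.1, 73.0]
orientation: [-3.142, 0.002, 0.106]
contact_force: [0.7, -0.7, 0.3]
opening: 0.7
grasp_force: 0.0
```

```bash
python3 - <<'E'
from h import *
w=robot.get_image("wrist");s=robot.get_image("scene")
o=robot.get_obs();print(o['eef_pos'],o['contact_force'])
cv2.imwrite("pics/e.png",np.hstack([cv2.resize(w[100:310,140:420],(400,300),interpolation=2),cv2.resize(s[130:265,170:350],(400,300),interpolation=2)])[:,:,::-1])
E
```

```text
[646.84404195 104.39339258  74.21538028] [ 0.22891134 -0.59937926  0.02878565]
```

View pics/e.png

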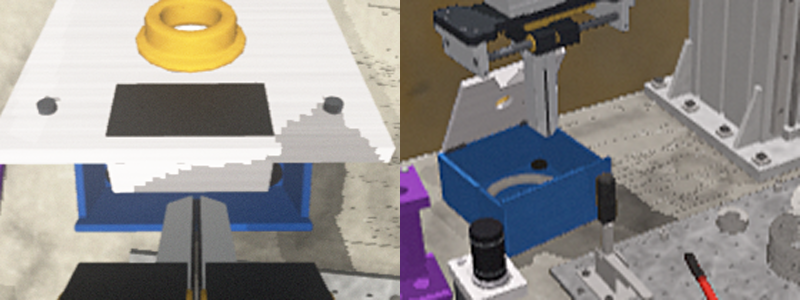

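The finger stands in front of the flap (tip at (197,200) in the wrist crop), the pad is at (190,110), and the flap hasn't moved. I'll refit the angle with the wrist view.

```bash
python3 - <<'E'
from h import *
S,T,Wc=cam("scene"),cam("top"),cam("wrist")
o=robot.get_obs()['eef_pos'];print(proj(S,o),proj(Wc,o),'seen',(233,190.8),(140+.7*197,100+.7*200))
print('camw',-cv2.Rodrigues(Wc[0])[0].T@Wc[1])
n=lambda u,v:np.array([140+.7*u,100+.7*v])
pad=[((113,25,6),n(107,136)),((113,-25,6),n(274,135)),((87,25,6),n(118,84)),((87,-25,6),n(264,83)),((60,0,18),n(191,17))]
front=[([-65,65,69],n(76,228)),([-65,-65,69],n(312,228))]
def r(q,f=pad): return np.concatenate([proj(Wc,W(fl(q[0],d,y,h),q[1],q[2],.106))[0]-uv for (d,y,h),uv in f])
for g in (.8,1.1,1.3):
    s=least_squares(r,[g,683,108.7]);print(s.x,s.cost,s.fun.round(1))
s=least_squares(lambda t:r([t[0],683,108.7]),[1.]);print(s.x,s.fun.round(1))
for P,uv in front: print(proj(Wc,W(P,683,108.7,.106)),uv)
for th in (.9,1.05,1.2,1.35):
  print(th,(proj(S,W([fl(th,118,59,0),fl(th,118,-59,6)],683,108.7,.106))).round(1).tolist(),(proj(T,W([fl(th,118,59,0),fl(th,118,-59,6)],683,108.7,.106))).round(1).tolist())
E
```

```text
[[234.46066355 202.50904128]] [[276.57756519 232.75470016]] seen (233, 190.8) (277.9, 240.0)
camw [721.75639014 111.84253335 288.29216212]
[  1.06317339 683.97164573 109.55518073] 3.9921230304561695 [-1.  -0.3  0.7  0.5 -0.6  0.5  0.7  1.2  0.3 -1.9]
[  1.06317361 683.97162883 109.55517878] 3.992123030382859 [-1.  -0.3  0.7  0.5 -0.6  0.5  0.7  1.2  0.3 -1.9]
[  1.06317363 683.97162691 109.55517856] 3.9921230303863524 [-1.  -0.3  0.7  0.5 -0.6  0.5  0.7  1.2  0.3 -1.9]
[1.07596701] [ 0.5 -0.5  2.7  0.2  0.7  0.7  2.4  1.4  1.7 -1.4]
[[192.79675191 265.14824782]] [193.2 259.6]
[[359.28004041 265.20219238]] [358.4 259.6]
0.9 [[202.8, 175.5], [247.5, 157.1]] [[247.9, 156.4], [296.4, 150.5]]
1.05 [[198.7, 168.6], [243.5, 151.0]] [[247.2, 149.5], [296.0, 143.4]]
1.2 [[194.6, 162.6], [239.2, 145.7]] [[246.5, 142.2], [295.6, 136.1]]
1.35 [[190.3, 157.6], [234.8, 141.4]] [[245.9, 134.8], [295.1, 128.5]]
```

```bash
python3 - <<'E'
from h import *
S,Wc=cam("scene"),cam("wrist")
print(robot.get_obs()['eef_pos'],robot.get_obs()['opening'],robot.grip_depth)
w=robot.get_image("wrist");s=robot.get_image("scene")
print(tri([(S,(233,190.8)),(Wc,(278,240))]))
cv2.imwrite("pics/f.png",np.hstack([cv2.resize(w[190:340,200:350],(400,400),interpolation=2),cv2.resize(s[140:240,180:280],(400,400),interpolation=2)])[:,:,::-1])
E
```

```text
[646.84404195 104.39339258  74.21538028] 0.2520078858979216 18.8
(array([651.66411974, 103.91424259, 101.82936225]), np.float64(0.008179765986085386))
```

View pics/f.png

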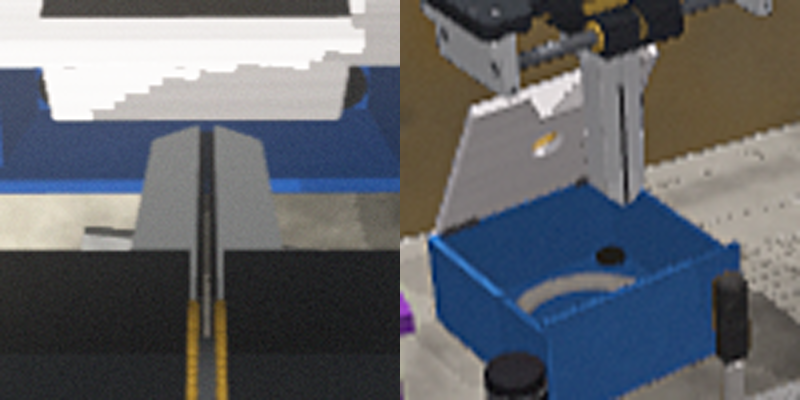

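```bash
python3 - <<'E'
from h import *
S,Wc=cam("scene"),cam("wrist")
print('d',[proj(S,[722,112,z]).round(1).tolist() for z in (218,244)])
print('now S',[(z,proj(S,[647,104,z]).round(1).tolist()) for z in (74,90,100,171,200)])
print('now W',[(x,z,proj(Wc,[x,104,z]).round(1).tolist()) for x in(647,655) for z in (74,90,100)])
print('width',proj(Wc,[655,91.5,100])-proj(Wc,[655,116.5,100]),proj(Wc,[655,91.5,74])-proj(Wc,[655,116.5,74]))
E
```

```text
d [[[211.6, 131.2]], [[210.7, 119.8]]]
now S [(74, [[234.6, 202.5]]), (90, [[234.2, 196.4]]), (100, [[234.0, 192.5]]), (171, [[232.4, 163.5]]), (200, [[231.6, 151.0]])]
now W [(647, 74, [[277.1, 232.6]]), (647, 90, [[277.1, 240.3]]), (647, 100, [[277.1, 245.7]]), (655, 74, [[278.3, 222.4]]), (655, 90, [[278.3, 229.3]]), (655, 100, [[278.4, 234.3]])]
width [[38.05683374  3.83414985]] [[33.80457469  3.44099542]]
```

Both cameras agree that the fingertips really sit about 26 mm higher than the reported TCP. The finger therefore passed over the flap's free edge without touching it. I'll back out and redo the push with this offset.

Request:
{"fn": "send_rows", "kwargs": {
  "fingers": [0,0,0,0,0],
  "delta_pos": [
    [-0.1,0,-0.1],
    [-0.1,0,-0.3],
    [-0.1,0,-0.47],
    [0.05,0,-0.5],
    [0.25,0,-0.5]
  ],
  "roll": [0,0,0,0,0]
}}

```text
time_s: 5.65
eef_pos: [723.1, 111.9, 227.5]
orientation: [3.141, -0.005, 0.105]
contact_force: [-0.1, -0.6, -0.5]
opening: 0.2
grasp_force: 0.0
```

Request:
{"fn": "send_rows", "kwargs": {
  "fingers": [0,0,0,0,0],
  "delta_pos": [
    [-0.013,0,0.19],
    [-0.013,0,0.317],
    [-0.063,0,0.323],
    [-0.106,0,0.348],
    [-0.134,0,0.369]
  ],
  "roll": [0,0,0,0,0]
}}

```text
time_s: 6.28
eef_pos: [681.3, 108.0, 113.7]
orientation: [-3.141, -0.001, 0.106]
contact_force: [1.7, -0.8, 0.5]
opening: 0.3
grasp_force: 0.8
```

Request:
{"fn": "send_rows", "kwargs": {
  "fingers": [0,0,0,0,0],
  "delta_pos": [
    [-0.037,0,0.037],
    [-0.067,0,0.079],
    [-0.091,0,0.125],
    [-0.108,0,0.174],
    [-0.117,0,0.218]
  ],
  "roll": [0,0,0,0,0]
}}

```text
time_s: 6.9
eef_pos: [645.7, 104.1, 46.7]
orientation: [3.142, 0.001, 0.106]
contact_force: [-0.8, -1.3, 2.9]
opening: 0.4
grasp_force: 0.8
```

Contact holds at about 3 N. Next I press the last few millimetres down and watch the force.

Request:
{"fn": "send_rows", "kwargs": {
  "fingers": [0,0,0],
  "delta_pos": [
    [0,0,0.015],
    [0,0,0.025],
    [0,0,0.025]
  ],
  "roll": [0,0,0]
}}

```text
time_s: 7.28
eef_pos: [646.5, 104.3, 40.5]
orientation: [-3.141, -0.0, 0.106]
contact_force: [-0.0, 0.6, 0.5]
opening: 0.3
grasp_force: 0.0
```

Request:
{"fn": "send_rows", "kwargs": {
  "fingers": [0,0,0,0],
  "delta_pos": [
    [0,0,0.006],
    [0,0,0.006],
    [0,0,0.012],
    [0,0,0.012]
  ],
  "roll": [0,0,0,0]
}}

```text
time_s: 7.78
eef_pos: [646.3, 104.2, 36.8]
orientation: [-3.141, -0.0, 0.106]
contact_force: [0.3, -0.5, 0.9]
opening: 0.3
grasp_force: 0.1
```

```bash
python3 - <<'E'
from h import *
w=robot.get_image("wrist");s=robot.get_image("scene")
cv2.imwrite("pics/g.png",np.hstack([cv2.resize(w[100:310,140:420],(400,300),interpolation=2),cv2.resize(s[140:240,180:280],(400,300),interpolation=2)])[:,:,::-1])
o=robot.get_obs();print(o['eef_pos'],o['contact_force'],o['torque'])
E
```

```text
[646.23000239 104.21021482  36.87852667] [-0.8314847   0.47439077  0.19467215] [ 0.06166409  0.02140246 -0.00452813]
```

View pics/g.png

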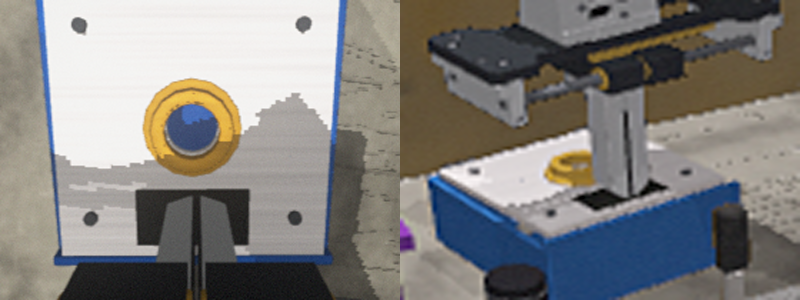

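The flap is nearly shut, with the collar at (192,127) and the fingers on the pad. I continue down until the force shows a stop.

Request:
{"fn": "send_rows", "kwargs": {
  "fingers": [0,0,0],
  "delta_pos": [
    [0,0,0.008],
    [0,0,0.008],
    [0,0,0.008]
  ],
  "roll": [0,0,0]
}}

```text
time_s: 8.25
eef_pos: [646.2, 104.1, 34.4]
orientation: [-3.142, 0.0, 0.106]
contact_force: [0.5, 0.1, -0.2]
opening: 0.5
grasp_force: 0.0
```

Request:
{"fn": "send_rows", "kwargs": {
  "fingers": [0,0,0],
  "delta_pos": [
    [0,0,0.008],
    [0,0,0.008],
    [0,0,0.008]
  ],
  "roll": [0,0,0]
}}

```text
time_s: 8.62
eef_pos: [646.2, 104.2, 32.1]
orientation: [-3.142, 0.0, 0.106]
contact_force: [-1.1, 1.5, 0.5]
opening: 0.1
grasp_force: 0.0
```

Request:
{"fn": "send_rows", "kwargs": {
  "fingers": [0,0],
  "delta_pos": [
    [0,0,0.008],
    [0,0,0.008]
  ],
  "roll": [0,0]
}}

```text
time_s: 8.88
eef_pos: [646.5, 104.3, 31.2]
orientation: [3.141, -0.001, 0.106]
contact_force: [-7.6, -1.9, 20.6]
opening: 0.8
grasp_force: 10.8
```

Request:
{"fn": "send_rows", "kwargs": {
  "fingers": [0,0],
  "delta_pos": [
    [0,0,0.008],
    [0,0,0.008]
  ],
  "roll": [0,0]
}}

```text
time_s: 9.12
eef_pos: [646.7, 104.3, 30.6]
orientation: [3.14, -0.002, 0.106]
contact_force: [-17.4, -5.7, 49.3]
opening: 0.3
grasp_force: 24.3
```

```bash
python3 - <<'E'
from h import *
w=robot.get_image("wrist");s=robot.get_image("scene");Wc=cam("wrist")
cv2.imwrite("pics/i.png",np.hstack([cv2.resize(w[100:310,140:420],(480,360),interpolation=2),cv2.resize(s[170:250,185:270],(320,301),interpolation=2)[:360].repeat(1,0) if 0 else cv2.copyMakeBorder(cv2.resize(s[170:250,185:270],(320,301),interpolation=2),0,59,0,0,0)])[:,:,::-1])
o=robot.get_obs();print(o['eef_pos'],o['contact_force'],o['torque'])
for th in (0,.05,.1): print(th,((proj(Wc,W([fl(th,60,0,18),fl(th,87,25,6),fl(th,87,-25,6),fl(th,118,59,6),[-65,65,69]],683.5,109.1,.106))-[140,100])*480/280).round().tolist())
E
```

```text
[646.69082004 104.26288219  30.65147499] [-19.1164989   -6.87386207  48.77554743] [-1.42133132  4.5508502  -0.01593045]
0 [[231.0, 168.0], [162.0, 234.0], [301.0, 234.0], [75.0, 312.0], [58.0, 332.0]]
0.05 [[231.0, 167.0], [161.0, 237.0], [302.0, 237.0], [70.0, 319.0], [58.0, 332.0]]
0.1 [[231.0, 166.0], [159.0, 240.0], [304.0, 240.0], [65.0, 325.0], [58.0, 332.0]]
```

View pics/i.png

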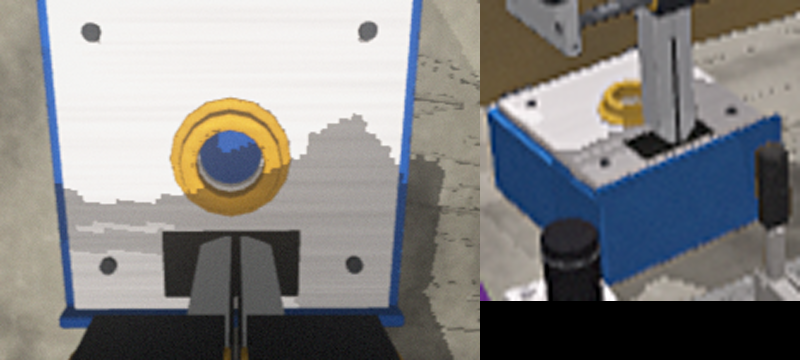

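Firm stop at 20–49 N, and the flap edge and pad pixels match θ=0, so it is shut. The stop also calibrates height: the real tip is the reported z plus about 35 mm. Lifting off and heading to the probe.

Request:
{"fn": "send_rows", "kwargs": {
  "fingers": [0,0,0.2,1,1],
  "delta_pos": [
    [0,0,-0.1],
    [0,0,-0.3],
    [0,0,-0.5],
    [-0.15,-0.15,-0.54],
    [-0.3,-0.3,-0.54]
  ],
  "roll": [0,0,0,0,0]
}}

```text
time_s: 9.85
eef_pos: [549.3, 183.1, 190.5]
orientation: [-3.141, -0.002, 0.105]
contact_force: [0.5, 1.5, -0.1]
opening: 27.0
grasp_force: 0.0
```

Request:
{"fn": "send_rows", "kwargs": {
  "fingers": [1,1,1,1],
  "delta_pos": [
    [-0.2,-0.18,0],
    [-0.272,-0.243,0],
    [-0.272,-0.243,0],
    [-0.272,-0.243,0]
  ],
  "roll": [0,0,0,0]
}}

```text
time_s: 10.35
eef_pos: [461.6, 245.5, 189.4]
orientation: [3.141, -0.001, 0.105]
contact_force: [-0.8, -0.0, 0.1]
opening: 66.7
grasp_force: 0.0
```

```bash
python3 - <<'E'
from h import *
w=robot.get_image("wrist");s=robot.get_image("scene");t=robot.get_image("top");S,T,Wc=cam("scene"),cam("top"),cam("wrist")
o=robot.get_obs();print(o['eef_pos'],o['opening'])
np.save("w.npy",w)
def k(im,x,y,ww,h,f):
    c=cv2.resize(im[y:y+h,x:x+ww],None,fx=f,fy=f,interpolation=2)
    for i in range(0,ww,20): cv2.putText(c,str(x+i),(i*f,8),0,.3,(255,255,0),1)
    for i in range(20,h,20): cv2.putText(c,str(y+i),(0,i*f+3),0,.3,(255,255,0),1)
    return c
a=k(w,150,140,250,200,2);b=k(s,165,120,100,200,3)[:400]
cv2.imwrite("pics/j.png",np.hstack([a,b])[:,:,::-1])
print(proj(Wc,[460,247,165]),proj(Wc,[460,247,120]),'tip pred S z+0,+27,+35',[proj(S,o['eef_pos']+[0,0,q]).round(1).tolist() for q in (0,27,35)],[proj(Wc,o['eef_pos']+[0,0,q]).round(1).tolist() for q in (0,27,35)])
E
```

```text
[461.83554346 245.18935191 189.08273583] 79.03758366269848
[[274.18900826 224.81971748]] [[274.64465205 210.37113059]] tip pred S z+0,+27,+35 [[[208.4, 219.1]], [[207.1, 205.4]], [[206.7, 201.2]]] [[[276.6, 232.7]], [[276.5, 246.5]], [[276.4, 251.3]]]
```

View pics/j.png

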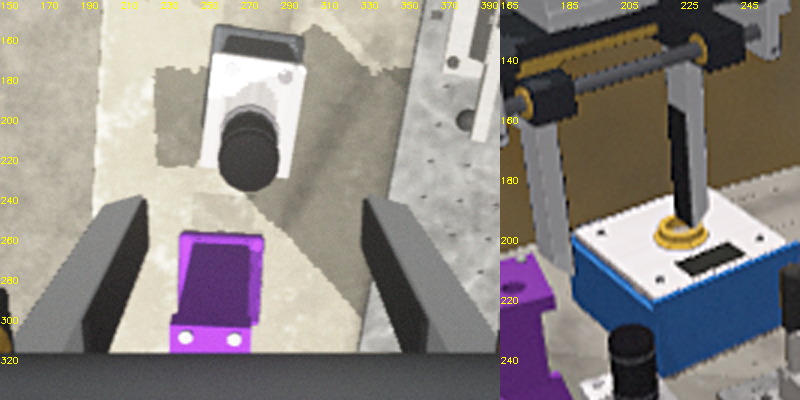

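The flap stays shut. The handle top is at wrist (274.5,222.5), which puts the probe at about (461.5,246.8). The stand's column is on the +x side, so closing along y is clear. Descending.

Request:
{"fn": "send_rows", "kwargs": {
  "fingers": [1,1,1,1],
  "delta_pos": [
    [0,-0.006,0.05],
    [0,-0.006,0.2],
    [0,-0.006,0.32],
    [0,-0.006,0.32]
  ],
  "roll": [0,0,0,0]
}}

```text
time_s: 11.0
eef_pos: [459.0, 246.7, 90.5]
orientation: [3.141, 0.005, 0.106]
contact_force: [0.0, -0.7, -0.1]
opening: 94.0
grasp_force: 0.0
```

Request:
{"fn": "send_rows", "kwargs": {
  "fingers": [0.4,0.35,0.35,0.32,0.3],
  "delta_pos": [
    [0,0,0],
    [0,0,0],
    [0,0,0],
    [0,0,0],
    [0,0,0]
  ],
  "roll": [0,0,0,0,0]
}}

```text
time_s: 11.62
eef_pos: [460.9, 247.7, 93.5]
orientation: [-3.142, -0.0, 0.106]
contact_force: [0.6, -0.2, 0.0]
opening: 47.1
grasp_force: 0.0
```

Request:
{"fn": "send_rows", "kwargs": {
  "fingers": [0.2,0.2,0.2,0.2],
  "delta_pos": [
    [0,0,0],
    [0,0,0],
    [0,0,0],
    [0,0,0]
  ],
  "roll": [0,0,0,0],
  "newtons": 10
}}

```text
time_s: 12.12
eef_pos: [460.8, 247.8, 93.3]
orientation: [-3.141, 0.0, 0.106]
contact_force: [-0.4, 0.3, -0.6]
opening: 25.5
grasp_force: 10.0
```

Request:
{"fn": "send_rows", "kwargs": {
  "fingers": [0,0,0,0,0],
  "delta_pos": [
    [0,0,0],
    [0,0,0],
    [0,0,-0.03],
    [0,0,-0.06],
    [0,0,-0.1]
  ],
  "roll": [0,0,0,0,0],
  "newtons": 35
}}

```text
time_s: 12.75
eef_pos: [460.8, 247.8, 124.1]
orientation: [-3.142, -0.0, 0.106]
contact_force: [-0.9, -0.5, -0.7]
opening: 25.9
grasp_force: 35.0
```

Request:
{"fn": "send_rows", "kwargs": {
  "fingers": [0,0,0,0,0],
  "delta_pos": [
    [0,0,-0.1],
    [0,0,-0.2],
    [0,0,-0.3],
    [0,0,-0.38],
    [0,0,-0.38]
  ],
  "roll": [0,0,0,0,0]
}}

```text
time_s: 13.38
eef_pos: [461.6, 248.3, 239.5]
orientation: [-3.141, -0.003, 0.106]
contact_force: [-0.7, -0.1, -1.1]
opening: 25.2
grasp_force: 35.0
```

Request:
{"fn": "send_rows", "kwargs": {
  "fingers": [0,0,0,0,0],
  "delta_pos": [
    [0.1,0.078,0],
    [0.25,0.196,0],
    [0.4,0.314,0],
    [0.55,0.431,0],
    [0.687,0.539,0]
  ],
  "roll": [0,0,0,0,0]
}}

```text
time_s: 14.0
eef_pos: [684.0, 107.2, 236.2]
orientation: [3.141, 0.001, 0.105]
contact_force: [0.7, 1.4, -0.1]
opening: 25.4
grasp_force: 35.0
```

Request:
{"fn": "send_rows", "kwargs": {
  "fingers": [0,0,0],
  "delta_pos": [
    [0,0,0],
    [0,0,0],
    [0,0,0]
  ],
  "roll": [0,0,0]
}}

```text
time_s: 14.38
eef_pos: [682.0, 109.7, 237.4]
orientation: [-3.141, 0.0, 0.107]
contact_force: [0.6, 0.5, -1.4]
opening: 25.9
grasp_force: 35.0
```

```bash
python3 - <<'E'
from h import *
o=robot.get_obs();p=o['eef_pos'];print(p,o['orientation'])
s=robot.get_image("scene");t=robot.get_image("top");w=robot.get_image("wrist")
S,T,Wc=cam("scene"),cam("top"),cam("wrist")
for n,im,c in(("s",s,S),("t",t,T),("w",w,Wc)):
    h=cv2.cvtColor(im,cv2.COLOR_RGB2HSV)
    for nm,lo,hi in(("brass",(15,100,80),(28,255,255)),("orange",(5,150,100),(14,255,255))):
        m=cv2.inRange(h,lo,hi);nn,l,st,ce=cv2.connectedComponentsWithStats(m)
        print(n,nm,[(st[i].tolist(),ce[i].round(1).tolist()) for i in range(1,nn) if st[i][4]>12])
    print(n,'pred mouth',proj(c,[683.5,109.1,78.5]).round(1).tolist())
# expected probe: origin z = p.z + (115-93.3)
zo=p[2]+21.7
print('pred band',proj(S,[p[0],p[1],zo-40]),'tip',proj(S,[p[0],p[1],zo-100]),proj(Wc,[p[0],p[1],zo-100]))
g=s.astype(int)
for r in range(130,215,6): print(r,[tuple(g[r,c]) [0] for c in range(208,250,1)])
E
```

```text
[681.97345907 109.74631717 237.36168015] [-3.14144574e+00  1.32927679e-04  1.07365236e-01]
s brass [([379, 0, 9, 11, 34], [383.1, 5.4]), ([378, 0, 23, 25, 217], [391.1, 13.9]), ([0, 9, 304, 238, 36902], [145.3, 134.3]), ([449, 20, 35, 32, 466], [468.2, 36.6]), ([517, 41, 13, 14, 138], [523.5, 47.1]), ([203, 46, 36, 11, 151], [219.2, 50.8]), ([228, 54, 4, 8, 18], [229.8, 57.8]), ([204, 58, 5, 9, 21], [206.4, 61.9]), ([213, 63, 9, 31, 191], [217.4, 79.9]), ([369, 106, 18, 22, 147], [378.0, 118.3]), ([362, 131, 6, 14, 52], [364.7, 138.3]), ([395, 136, 8, 7, 38], [398.8, 139.3]), ([477, 149, 28, 8, 87], [491.7, 152.5]), ([9, 153, 13, 7, 24], [15.2, 156.0]), ([216, 191, 18, 12, 150], [224.8, 197.2]), ([518, 191, 5, 5, 25], [520.0, 193.0]), ([0, 246, 64, 104, 4268], [24.7, 305.6]), ([116, 275, 14, 9, 52], [122.2, 278.8]), ([112, 340, 51, 38, 985], [140.0, 360.4]), ([178, 364, 8, 16, 25], [181.3, 371.9]), ([145, 387, 21, 13, 29], [155.0, 393.5]), ([3, 392, 66, 28, 628], [39.4, 409.3]), ([105, 399, 39, 20, 50], [124.7, 408.2])]
s orange [([219, 136, 5, 4, 16], [221.0, 137.5]), ([487, 157, 26
[... 10168 characters left out ...]
 np.int64(98), np.int64(17), np.int64(24), np.int64(28), np.int64(25), np.int64(30)]
214 [np.int64(100), np.int64(134), np.int64(148), np.int64(178), np.int64(180), np.int64(182), np.int64(180), np.int64(181), np.int64(184), np.int64(130), np.int64(154), np.int64(167), np.int64(180), np.int64(180), np.int64(233), np.int64(249), np.int64(246), np.int64(247), np.int64(251), np.int64(236), np.int64(234), np.int64(144), np.int64(100), np.int64(33), np.int64(43), np.int64(33), np.int64(25), np.int64(30), np.int64(35), np.int64(31), np.int64(31), np.int64(32), np.int64(35), np.int64(29), np.int64(34), np.int64(32), np.int64(32), np.int64(32), np.int64(39), np.int64(33), np.int64(37), np.int64(35)]
```

```bash
python3 - <<'E'
from h import *
o=robot.get_obs();p=o['eef_pos'];Wc,S=cam("wrist"),cam("scene")
a=np.linspace(0,2*np.pi,72)
C=lambda x,y,r,z:np.c_[x+r*np.cos(a),y+r*np.sin(a),0*a+z]
def bb(c,x,y):
    q=proj(c,np.vstack([C(x,y,21,67),C(x,y,21,69),C(x,y,17,78.5)]));return np.r_[q.min(0),q.max(0)]
def mask(n):
    im=robot.get_image(n);return cv2.inRange(cv2.cvtColor(im,cv2.COLOR_RGB2HSV),(12,90,50),(32,255,255))
for n,c,box in(("wrist",Wc,(240,150,320,206)),("scene",S,(205,178,245,212))):
    m=mask(n)[box[1]:box[3],box[0]:box[2]];nn,l,st,ce=cv2.connectedComponentsWithStats(m);i=1+st[1:,4].argmax();b=st[i]
    ob=np.array([b[0]+box[0]-.5,b[1]+box[1]-.5,b[0]+b[2]+box[0]-.5,b[1]+b[3]+box[1]-.5])
    s=least_squares(lambda q:bb(c,*q)-ob,[683,109]);print(n,ob,s.x,s.fun.round(1))
zo=p[2]+21.7
print(p,'W band',proj(Wc,[p[0],p[1],zo-40]),'tip',proj(Wc,[p[0],p[1],zo-100]))
E
```

```text
wrist [260.5 170.5 292.5 201.5] [685.36054115 110.0176195 ] [-0.5 -0.9  0.5  0.9]
scene [204.5 177.5 244.5 190.5] [734.50543946  84.88720856] [ 11.1   0.7 -11.1   0. ]
[682.39915479 109.24947803 237.67833887] W band [[276.66865612 225.12692465]] tip [[276.76493093 206.39378085]]
```

Request:
{"fn": "send_rows", "kwargs": {
  "fingers": [0,0,0,0,0],
  "delta_pos": [
    [0.007,0,0.05],
    [0.007,0,0.12],
    [0.007,0,0.2],
    [0.007,0,0.2],
    [0.007,0,0.2]
  ],
  "roll": [0,0,0,0,0]
}}

```text
time_s: 15.25
eef_pos: [685.0, 109.1, 177.4]
orientation: [-3.141, -0.0, 0.106]
contact_force: [-0.2, -0.3, -1.2]
opening: 25.4
grasp_force: 35.0
```

```bash
cat > m.py <<'E'
from h import *
a=np.linspace(0,2*np.pi,72)
C=lambda x,y,r,z:np.c_[x+r*np.cos(a),y+r*np.sin(a),0*a+z]
def bb(c,x,y):
    q=proj(c,np.vstack([C(x,y,21,67),C(x,y,21,69),C(x,y,17,78.5)]));return np.r_[q.min(0),q.max(0)]
Wc,S,T=cam("wrist"),cam("scene"),cam("top");p=robot.get_obs()['eef_pos'];print(p.round(2),robot.get_obs()['orientation'])
I={n:robot.get_image(n) for n in("wrist","scene")};H={n:cv2.cvtColor(i,cv2.COLOR_RGB2HSV) for n,i in I.items()}
def blob(n,lo,hi,box):
    m=cv2.inRange(H[n],lo,hi)[box[1]:box[3],box[0]:box[2]];_,l,st,ce=cv2.connectedComponentsWithStats(m);i=1+st[1:,4].argmax();b=st[i]
    return np.array([b[0]+box[0]-.5,b[1]+box[1]-.5,b[0]+b[2]+box[0]-.5,b[1]+b[3]+box[1]-.5]),ce[i]+box[:2]
obs=[]
for n,c,box in(("wrist",Wc,(240,140,320,300)),("scene",S,(210,186,240,206))):
    ob,_=blob(n,(15,90,60),(30,255,255),box);obs.append((c,ob))
    s=least_squares(lambda q:bb(c,*q)-ob,[683,109]);print(n,ob,'collar',s.x.round(1),s.fun.round(1))
s=least_squares(lambda q:np.concatenate([(bb(c,*q)-ob) for c,ob in obs]),[683,109],loss='soft_l1');print('joint',s.x.round(1))
zo=p[2]+21.7
for n,c,box in(("wrist",Wc,(260,180,300,280)),("scene",S,(205,120,240,200))):
    b,ce=blob(n,(4,140,80),(14,255,255),box)
    print(n,'band seen',b,ce.round(1),'pred',proj(c,[p[0],p[1],zo-40]).round(1),'tip pred',proj(c,[p[0],p[1],zo-100]).round(1),'mouth pred',proj(c,[*s.x,78.5]).round(1))
E
python3 m.py
```

```text
[685.03 109.08 177.41] [-3.14130029e+00 -1.50008932e-05  1.05813697e-01]
wrist [257.5 180.5 294.5 216.5] collar [685.4 110. ] [-0.9 -1.   0.9  1.1]
scene [215.5 190.5 233.5 202.5] collar [685.8 109.6] [-0.3 -0.6  0.3  0.5]
joint [685.4 109.9]
wrist band seen [271.5 215.5 282.5 220.5] [277.1 218.1] pred [[276.6 225.1]] tip pred [[276.7 206.3]] mouth pred [[276.  201.1]]
scene band seen [219.5 160.5 224.5 164.5] [222.1 162.3] pred [[222.4 162. ]] tip pred [[224. 186.]] mouth pred [[224.2 193.9]]
```

```bash
cat >> m.py <<'E'
ob={n:blob(n,(4,110,60),(16,255,255),bx)[0] for n,bx in(("wrist",(262,208,292,260)),("scene",(205,120,240,184)))}
def cyl(c,x,y,dz):
    q=proj(c,np.vstack([C(x,y,5,zo+dz-36),C(x,y,5,zo+dz-44)]));return np.r_[q.min(0),q.max(0)]
def rr(v):
    w_=cyl(Wc,v[0],v[1],0)-ob["wrist"];s_=cyl(S,*v)-ob["scene"]
    return np.r_[w_[0],w_[1],w_[2],s_]
q=least_squares(rr,[p[0],p[1],0],loss='soft_l1');print('axis-TCP',(q.x-[p[0],p[1],0]).round(2),q.fun.round(1),'axis-collar',(q.x[:2]-s.x).round(1))
E
python3 m.py | tail -1
```

```text
axis-TCP [ 1.86 -0.13 -1.52] [-0.8  0.   0.9  0.  -0.2 -0.1  0.2] axis-collar [ 1.6 -0.9]
```

Request:
{"fn": "send_rows", "kwargs": {
  "fingers": [0,0,0,0,0],
  "delta_pos": [
    [-0.004,-0.003,0],
    [-0.004,-0.003,0.04],
    [-0.004,-0.003,0.1],
    [-0.004,-0.003,0.16],
    [-0.004,-0.003,0.2]
  ],
  "roll": [0,0,0,0,0]
}}

```text
time_s: 16.08
eef_pos: [683.0, 109.5, 115.2]
orientation: [-3.142, 0.002, 0.106]
contact_force: [-0.6, -0.4, -0.9]
opening: 25.4
grasp_force: 35.0
```

```bash
python3 m.py; python3 -c "
from workcell import robot;print(robot.get_obs()['contact_force'])"
```

```text
[682.98 109.49 115.2 ] [-3.14156266e+00  1.75750305e-03  1.05812985e-01]
wrist [253.5 190.5 299.5 227.5] collar [687.9 110.2] [-0.8 -4.5  0.8  4.9]
scene [215.5 191.5 233.5 202.5] collar [683.9 110.6] [-0.3 -1.1  0.3  1. ]
joint [685.4 109.9]
wrist band seen [271.5 215.5 282.5 220.5] [277. 218.] pred [[276.6 225.1]] tip pred [[276.7 206.2]] mouth pred [[276.5 215.7]]
scene band seen [222.5 186.5 226.5 190.5] [224.6 188.5] pred [[224.4 187.3]] tip pred [[225.9 209.7]] mouth pred [[224.2 193.9]]
axis-TCP [1.9600e+00 1.0000e-02 1.3554e+02] [-0.  -0.2 -0.3 -0.1 -2.7  4.   1.9] axis-collar [-0.4 -0.4]
[-0.28342623  0.03224703 -1.71019027]
```

Request:
{"fn": "send_rows", "kwargs": {
  "fingers": [0,0,0],
  "delta_pos": [
    [0.002,0.001,-0.04],
    [0.002,0.001,-0.04],
    [0.002,0.001,-0.04]
  ],
  "roll": [0,0,0]
}}

```text
time_s: 16.55
eef_pos: [684.6, 109.5, 130.0]
orientation: [-3.142, -0.001, 0.106]
contact_force: [-0.5, -0.5, -1.2]
opening: 25.3
grasp_force: 35.0
```

```bash
python3 - <<'E'
from h import *
S=cam("scene");p=robot.get_obs()['eef_pos'];print(p)
def cen(im,x0,y0,x1,y1):
    h=cv2.cvtColor(im,cv2.COLOR_RGB2LAB).astype(float)[y0:y1,x0:x1];a=np.clip(h[:,:,1]-138,0,None)
    yy,xx=np.mgrid[y0:y1,x0:x1];return (xx*a).sum()/a.sum(),(yy*a).sum()/a.sum()
im0=cv2.resize(cv2.imread("pics/scene0.png")[:,:,::-1],(560,420),interpolation=cv2.INTER_AREA)
print('stand seen',cen(im0,206,266,220,279),'pred',[proj(S,[x,247.3,75]).round(2).tolist() for x in (460.8,462.7)])
ims=[robot.get_image("scene") for _ in range(3)];zo=p[2]+21.7
print('now seen',[np.round(cen(i,216,168,230,187),2) for i in ims],'pred',[proj(S,[p[0]+d,p[1],zo-40]).round(2).tolist() for d in(0,1.9)],'per mm',proj(S,[685,110,90])-proj(S,[685,110,80]))
E
```

```text
[684.62315759 109.46052214 130.03938903]
stand seen (np.float64(212.14657980456025), np.float64(273.6156351791531)) pred [[[212.67, 272.32]], [[212.21, 271.72]]]
now seen [array([223.57, 181.84]), array([223.74, 182.01]), array([223.66, 182.1 ])] pred [[[223.63, 181.19]], [[223.24, 180.83]]] per mm [[-0.27011906 -3.80171721]]
```

The scene camera shows the same low bias at the stand, where the height is known. The grip therefore hasn't slipped, and I use the arm's own heights: final reported z ≈ 96.8.

Request:
{"fn": "send_rows", "kwargs": {
  "fingers": [0,0,0,0,0],
  "delta_pos": [
    [-0.003,-0.001,0.02],
    [-0.003,-0.001,0.05],
    [-0.003,-0.001,0.08],
    [-0.003,-0.001,0.1],
    [-0.003,-0.001,0.11]
  ],
  "roll": [0,0,0,0,0]
}}

```text
time_s: 17.32
eef_pos: [683.2, 109.6, 95.6]
orientation: [-3.142, 0.001, 0.106]
contact_force: [0.1, 0.6, 0.0]
opening: 25.5
grasp_force: 35.0
```

Request:
{"fn": "send_rows", "kwargs": {
  "fingers": [0,0,0,0],
  "delta_pos": [
    [0,0,0],
    [0,0,0],
    [0,0,0],
    [0,0,0]
  ],
  "roll": [0,0,0,0]
}}

```text
time_s: 17.82
eef_pos: [683.4, 109.7, 96.5]
orientation: [-3.142, -0.0, 0.106]
contact_force: [-0.6, 0.1, -1.5]
opening: 25.0
grasp_force: 35.0
```

```bash
python3 m.py; python3 - <<'E'
from workcell import robot;import numpy as np,cv2
o=robot.get_obs();print(o['eef_pos'],o['contact_force'],o['torque'])
im=robot.get_image("scene")
h=cv2.cvtColor(im,cv2.COLOR_RGB2HSV)
for r in range(184,206): print(r,' '.join('%3d/%3d'%tuple(h[r,c,:2]) for c in range(219,231)))
E
```

```text
[683.41 109.68  96.46] [-3.14153521e+00 -2.66962588e-04  1.05722245e-01]
wrist [251.5 195.5 301.5 232.5] collar [689.1 110.4] [-0.5 -6.   0.5  6.6]
scene [215.5 190.5 233.5 202.5] collar [685.8 109.6] [-0.3 -0.6  0.3  0.5]
joint [685.6 110. ]
wrist band seen [271.5 216.5 282.5 220.5] [277.  218.1] pred [[276.6 225.1]] tip pred [[276.7 206.4]] mouth pred [[276.5 222.6]]
scene band seen [222.5 193.5 227.5 196.5] [224.5 194.8] pred [[224.7 194.4]] tip pred [[226.2 216.3]] mouth pred [[224.1 193.8]]
axis-TCP [  1.83  -0.21 118.64] [-0.8  0.1  1.  -3.  -2.1  1.   2.4] axis-collar [-0.4 -0.5]
[683.39283018 109.6400205   96.38940815] [-0.43109428 -0.77373481 -1.04086251] [0.04277149 0.01058277 0.0099566 ]
184  20/132  20/135  19/143 128/ 11 144/ 11 143/  9 150/  9 174/  8 175/  6 175/  7   5/  7 150/ 11
185  13/ 28   0/ 10   0/ 10 156/  9 144/ 11 141/ 15 156/ 12 170/ 11 175/  6  10/  7 171/  9 150/ 13
186 150/  7 162/  5 165/  6 168/  8 150/ 10 160/ 13 156/ 12 158/  9 175/  6   5/  7 165/ 11 174/  9
187 168/  6   0/  6 175/  7 168/  8 150/ 10 150/ 11 150/  7 158/  9 175/  6 160/ 11 168/  8 
[... 1107 characters left out ...]

199  20/174  20/171  20/173  20/171  20/169  21/172  20/171  21/173  20/168  20/168  20/171  21/175
200  21/175  20/171  21/175  20/168  21/172  21/173  21/173  20/171  21/173  20/172  20/174  21/176
201  21/188  21/179  20/172  21/175  21/172  21/173  20/168  21/176  21/177  21/176  21/185  20/189
202  17/ 79  21/178  20/174  21/196  21/188  21/190  21/188  21/190  20/184  19/124  19/133  10/ 30
203   0/  7  11/ 35   8/ 29  11/ 45  14/ 51  12/ 51  12/ 41  13/ 51  12/ 42   8/ 18   9/ 16 129/  9
204 162/  7 150/  7 144/  7 133/  9 140/  8 133/ 10 133/  9 137/  9 135/  8 150/  7 173/  6 173/  6
205 174/  7 168/  7 170/  8 168/  7 174/  7 174/  7 174/  7 171/ 10 160/  9 165/ 11  10/  8  60/ 15
```

```bash
python3 - <<'E'
from workcell import robot
o=robot.get_obs();print(o['time_s'],o['joint_velocities'].round(4) if hasattr(o['joint_velocities'],'round') else o['joint_velocities'])
print(robot.finish_job())
E
```

```text
17.975 [ 0.0004  0.0007  0.0008  0.0012  0.0003 -0.0012 -0.0015]
the job is handed in; nothing more can be done
None
```

I swung the flap shut and handed the job in at about 18 s, holding the probe upright and still in the collar, centred to about 0.5 mm and with its band level with the collar's top to about 1–2 mm by measurement. The hardest push on the flap was about 49 N, through the fingertips. The rings, bushing and pen weren't touched.

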